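# Tighten the frame clamp with the long arm of the hex key

## Task

Take the L-shaped hex key with the red long arm from the slanted rest and flip it so that its short arm points straight down and its long arm lies level. Put the short arm fully down into the socket of the clamp screw, the long arm lying between two of the upright pins of the screw head, and swing the long arm clockwise (seen from above) until the stiff screw is tight at its stop. Leave the key sitting in the screw, leave the blue key undisturbed in the rest, and turn the screw only with the key, not with the fingers on it.

Things in the scene. Friction and masses are not known exactly. Their poses are not given: they have to be found in the camera images.
- key: L hex key, 10 mm thick, 150 g: red long arm 170 mm, bare short arm 50 mm, measured from the elbow. Origin: elbow; +x along long arm, -z along short arm. Starts leaning in a slanted rest: elbow on top 169 mm high, long arm sloping down 55 deg into a cup, short arm hanging free; held only at 37-50 mm (fork) and over 140 mm from the elbow (cup), open above: lifts straight up. Balances 66 mm out.
- thin_key: the wrong key, to leave alone: same form but 8 mm thick, with a blue long arm 170 mm and a short arm of 30 mm. Leans parallel to the red key, 90 mm beside it, in the other berth of the same wooden rest (left or right varies). Origin: its elbow; axes as for the red key.
- socket (a point): centre of the flat top of the screw head (dark drum 76 mm wide on a blue clamp, top 76 mm above table), z up, turns with the screw. Hole here 20 mm wide, 54 deep. Six pins (one red) 8 mm thick, 16 high, 33 mm off axis, at 30, 90, .. 330 deg from x; the long arm lies in a gap at 0, 60, .. 300 deg with 12 deg play each way. Fully in: elbow 5 mm above this point; let go, it droops up to 10 deg.
- screw (a joint): turn of the clamp screw, rad, growing clockwise seen from above (tightening). Starts at 0 to 0.25; firm stop at 1.1 = fully tight; over 0.8 is tight enough. Stiff: 0.6 N m all the way (about 7 N sideways 90 mm out on the long arm); stays where left. Around it: clamp base 120 mm square, 20 high, and two wooden frame bars 40 mm high.

How it is judged:
By the outcome, as a careful person would: the job done as asked, in the order asked, and still so for the second after the job is handed in, with the robot touching nothing.
It also fails if it takes over 48 s, if anything falls off the work surface, if the arm or the gripper's body presses on something with over 40 N, if the wrist force passes 120 N, or if a joint passes its speed limit or range.

## Robot

A 6-joint arm with a two-finger parallel gripper is mounted at the origin on the work surface. World frame = base frame: x ahead of the robot, y to its left, z up, the work surface at z = 0. Lengths are in m, angles in degrees, forces in N, time in s.
With the tool pointing down it reaches from about 0.25 to 0.725 m from the base axis. Payload 9.7 kg.
Tool frame: the origin (TCP) lies midway between the tips of the shut fingers; the grasp point (between the pads) lies 19 mm behind it (bot.hold_point_z is the distance from the TCP to the grasp point, in m); z points along the fingers, y is the line along which they close (so a half turn about z gives the same grasp; the last joint's range is limited). The gripper opens to 85 mm and grips with 20 to 120 N. Pads are 22 mm wide; open, the fingers measure 114 mm over their backs; the gripper's body (76 mm by 85 mm) begins 54 mm behind the grasp point. The pads swing forward as they close: fully open they stand 13 mm farther back than shut.
Start: joints at [-75.344, 4.979, 10.078, 95.1, 0, 90], TCP at [0.139, -0.532, 0.231] pointing down, gripper open.
Joint ranges: [-179.16, 179.16], [-48.56, 103.87], [-65.8, 70.77], [-126.05, 130.52], [-82.76, 87.17], [-180, 180]. Speed limits (degrees/s): [127.2, 127.2, 147.25, 180, 180, 180].

## Interface

Orientations are given as [roll, pitch, yaw] about the fixed x, y, z axes, in that order (R = Rz(yaw) Ry(pitch) Rx(roll)).
In Python, from workcell import bot gives the robot as it stands.
- The arm moves only by the tool play_rows, never from a script. Its argument "steps" is a list that holds one entry, the list of rows, each a list of 4 numbers: the shift along the tool's x, y, z in m, then the turn about the tool's z in rad. In form: [[[tx, ty, tz, yaw], ...]]. A call has exactly 5 rows; each row shifts and turns the commanded pose from where the row before left it, along the tool's axes as they then stand; what a row does not reach is not made up. A row lasts 1/12 s, in which the tool goes at most 41.7 mm and 7.16 degrees, less where a joint would pass 70% of its speed; a pose out of reach is approached as far as the arm can. A call is refused whole if a number of a shift passes 0.0417 or a number of a turn 0.125, either way. A call with a gripper value outside its range is refused whole. "gripper" is the finger opening in m, from 0 to 0.0854, set as the call begins (left out, the last holds). The fingers move at their own pace and stop on an object; "squeeze" is the grip in N (left out, the last holds). Time passes only in rows, so rows that do not move let the fingers close, or fill a call up. It gives the time, the measured TCP pose, the force, the opening and the grip force at its end, in the units of the state.
- bot.get_obs(): the state, without advancing time (a new reading comes with each control period).
- bot.camera(name): name is "scene" or "top" or "wrist"; returns a dict with "img" (420x560x3 uint8, blue, green, red), "vfov" (degrees; the focal length in pixels is half the picture's height over the tangent of half this angle, whatever the lens; pixels are square), "cx", "cy" (the principal point, pixels), "D" ([k1, k2, p1, p2, k3] as OpenCV has them; the pictures are not rectified), "xyz" and "attitude" of the camera in the world. Camera axes: x right, y down, z forward; pixel columns grow to the right and rows downward; lengths in m; the calibration is good to about 2 mm. A picture is of the moment at which its call begins. There is no depth.
- bot.job_done(): hands the job in; it is judged then, once.
The state is a dict: "time": time; "q": joint angles; "qd": joint speeds; "joint_efforts": joint torques, N m; "ee_pos": TCP position; "tcp_rot": TCP orientation; "wrist_force": force on the tool from outside, world axes, zero at the start; "torque": the same for the moment, N m; "opening": finger opening in m; "grasp_force": force on a finger pad.
Only numpy, scipy, OpenCV 4.12 (cv2) and the standard library are available. Lean on these libraries where they do the work, as an engineer would, in place of code of your own. Each camera call takes 0.05 s, during which the arm holds its last target. There are 200 camera calls.

## Working session

There is one attempt and no reset: what is moved stays moved. The work goes in short steps, Python scripts to look and compute and a tool call to move; the robot and the scene stay as the last step left them, time stands still between calls to the robot, and variables do not carry over. Pictures are saved under pics/ and viewed, at most 10 in all, crops included, and the job is handed in when it is done.

Besides the shell and the picture viewer there is one more tool, called after "Call:" in YAML: its name, and indented under it one key for each argument. play_rows: Moves the arm, as the interface text tells. Its arguments: {"type":"object","properties":{"steps":{"type":"array","items":{"type":"array","items":{"type":"array","items":{"type":"number"}}}},"gripper":{"type":"number"},"squeeze":{"type":"number"}},"required":["steps"]}

```bash
ls; mkdir -p pics
python3 - <<'E'
from workcell import bot
import cv2,numpy as np
o=bot.get_obs();print({k:np.round(v,3).tolist() for k,v in o.items()},bot.hold_point_z)
for n in("scene","top"):
    c=bot.camera(n);cv2.imwrite(f"pics/{n}0.png",c["img"]);np.savez(f"{n}0.npz",**c)
    print(n,{k:v for k,v in c.items() if k!="img"})
E
```

```text
pics
{'time': 0.0, 'q': [-75.345, 5.01, 10.036, 95.101, 0.001, 90.0], 'qd': [0.046, -0.02, -0.013, -0.013, -0.112, 0.041], 'joint_efforts': [0.0, -52.039, 46.48, 0.016, 0.0, -0.0], 'ee_pos': [0.139, -0.532, 0.231], 'tcp_rot': [-179.925, -0.001, 14.655], 'wrist_force': [0.086, -0.124, -1.127], 'torque': [-0.007, 0.032, -0.001], 'grasp_force': 0.0, 'opening': 0.086} 0.0187
scene {'vfov': 48.97472601738012, 'cx': 275.6895859130437, 'cy': 209.6863056391478, 'D': array([-0.15176169,  0.        ,  0.        ,  0.        ,  0.        ]), 'xyz': array([1.12319144, 0.15440155, 0.65105712]), 'attitude': array([-131.43853288,   -1.13877279,  105.60879422])}
top {'vfov': 54.71174819301265, 'cx': 276.1539262712145, 'cy': 205.40032030045654, 'D': array([-0.12156388,  0.        ,  0.        ,  0.        ,  0.        ]), 'xyz': array([ 0.4445311 , -0.00109484,  0.84147829]), 'attitude': array([-174.523408  ,    0.76090477,  -89.21198021])}
```

View pics/scene0.png

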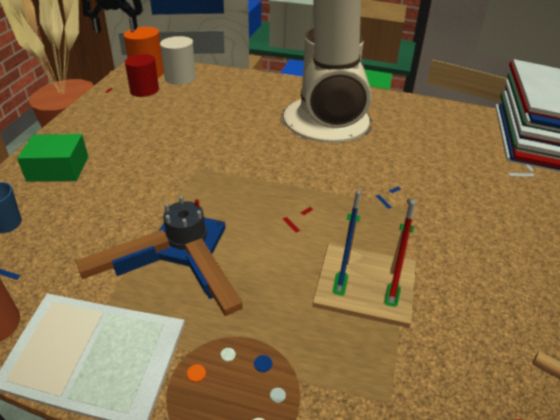

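View pics/top0.png

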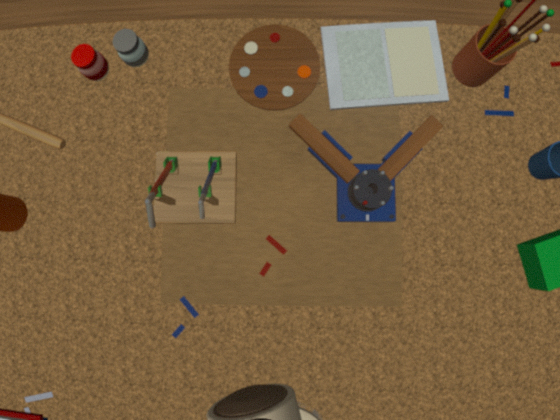

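The scene view shows the red key at about (410,203)→(395,298), the blue key beside it, and the screw drum at (184,215). The top view shows the red key elbow near (152,192), the cup at (172,160), and the drum centre at about (373,188), with wooden bars at upper left and right.

```bash
cat > h.py <<'E'
import cv2,numpy as np
from scipy.spatial.transform import Rotation as R
def K(c):
    f=210/np.tan(np.radians(float(c["vfov"])/2));return np.array([[f,0,c["cx"]],[0,f,c["cy"]],[0,0,1.]])
def rays(c,px):
    p=cv2.undistortPoints(np.array(px,float).reshape(-1,1,2),K(c),np.array(c["D"]))[:,0]
    d=np.c_[p,np.ones(len(p))]@R.from_euler("xyz",c["attitude"],degrees=True).as_matrix().T
    return np.array(c["xyz"]),d
def onz(c,px,z):
    o,d=rays(c,px);return o+d*((z-o[2])/d[:,2])[:,None]
def proj(c,P):
    M=R.from_euler("xyz",c["attitude"],degrees=True).as_matrix();q=(np.atleast_2d(P)-c["xyz"])@M
    return cv2.projectPoints(q,np.zeros(3),np.zeros(3),K(c),np.array(c["D"]))[0][:,0]
def redmask(im):
    h=cv2.cvtColor(im,cv2.COLOR_BGR2HSV);return (((h[...,0]<8)|(h[...,0]>172))&(h[...,1]>150)&(h[...,2]>60)).astype(np.uint8)
def line(c,box,mask):
    x0,y0,x1,y1=box;m=np.zeros_like(mask);m[y0:y1,x0:x1]=mask[y0:y1,x0:x1]
    n,l,s,_=cv2.connectedComponentsWithStats(m);i=1+np.argmax(s[1:,4]);p=np.argwhere(l==i)[:,::-1].astype(np.float32)
    v=cv2.fitLine(p,cv2.DIST_L2,0,.01,.01).ravel();t=(p-v[2:])@v[:2]
    return np.array([v[2:]+t.min()*v[:2],v[2:]+t.max()*v[:2]]),s[i,4]
E
python3 - <<'E'
from h import *
S=dict(np.load("scene0.npz"));T=dict(np.load("top0.npz"))
pl=[]
for c,b in((S,(370,190,430,310)),(T,(135,150,190,230))):
    e,a=line(c,b,redmask(c["img"]));print("ends",e.round(1),a)
    o,d=rays(c,e);n=np.cross(d[0],d[1]);pl.append((n/np.linalg.norm(n),o))
N=np.array([p[0] for p in pl]);b=np.array([p[0]@p[1] for p in pl])
u=np.cross(*N);u/=np.linalg.norm(u);u*=-np.sign(u[2])
f=lambda z:np.linalg.solve(np.r_[N,[[0,0,1]]],np.r_[b,z])
print("elbow",f(.169),"dir",u,"slope",np.degrees(np.arcsin(-u[2])),"az",np.degrees(np.arctan2(u[1],u[0])))
print("grip s=.095",f(.169)+u*.095, "tip",f(.169)+u*.17)
# drum dark blob
h=cv2.cvtColor(T["img"],cv2.COLOR_BGR2HSV)
print("socket top",onz(T,[[373,188]],.076),"scene",onz(S,[[183,211]],.076))
print("bar ends",onz(T,[[299,121],[350,176],[436,123],[395,172]],.04))
im=T["img"][100:235,275:455];cv2.imwrite("pics/a.png",cv2.resize(im,None,fx=4,fy=4,interpolation=2))
E
```

```text
ends [[391.8 296. ]
 [408.6 218.5]] 470
ends [[154.6 186.7]
 [164.9 170.9]] 41
elbow [0.52186559 0.2256864  0.169     ] dir [ 0.54891079  0.00406096 -0.83587108] slope 56.70664998328035 az 0.42387921350858604
grip s=.095 [0.57401212 0.22607219 0.08959225] tip [0.61518043 0.22637676 0.02690192]
socket top [[ 0.55348111 -0.17447085  0.076     ]] scene [[ 0.54686878 -0.17562194  0.076     ]]
bar ends [[ 0.69428771 -0.03350203  0.04      ]
 [ 0.58220505 -0.13644384  0.04      ]
 [ 0.69626888 -0.31713118  0.04      ]
 [ 0.59182138 -0.22794637  0.04      ]]
```

View pics/a.png

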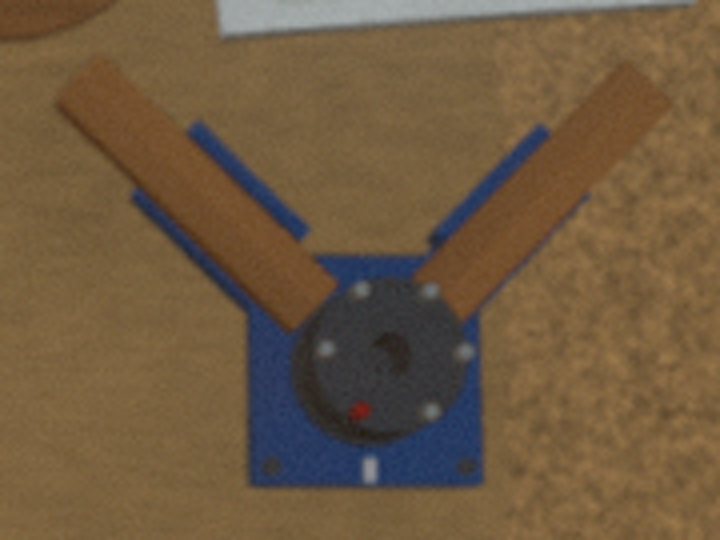

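The crop shows the drum with the hole at about (392,352), pins at (362,289), (431,291), (465,352), (431,411), (326,348), and the red one at (360,411). So there are gaps at azimuths of about 0 and ±60°. Moving towards the red key.

Call:
play_rows:
  steps:
    - [[0, 0, 0, 0.125], [0, 0, 0, 0.124], [0.0207, -0.0361, 0, 0], [0.0207, -0.0361, 0, 0], [0.0207, -0.0361, 0, 0]]
  gripper: 0.045
  squeeze: 30

```text
time: 0.52
ee_pos: [0.2006, -0.4221, 0.2303]
tcp_rot: [-179.9, 0.0, 0.3]
wrist_force: [0.8, -1.1, 0.7]
opening: 0.0446
grasp_force: 0.0
```

Call:
play_rows:
  steps:
    - [[0.0207, -0.0361, 0, 0], [0.0207, -0.0361, 0, 0], [0.0207, -0.0361, 0, 0], [0.0207, -0.0361, 0, 0], [0.0207, -0.0361, 0, 0]]

```text
time: 0.93
ee_pos: [0.303, -0.2403, 0.2311]
tcp_rot: [180.0, -0.0, 0.4]
wrist_force: [1.3, 0.5, 0.5]
opening: 0.0447
grasp_force: 0.0
```

Call:
play_rows:
  steps:
    - [[0.0207, -0.0361, 0, 0], [0.0207, -0.0361, 0, 0], [0.0207, -0.0361, 0, 0], [0.0207, -0.0361, 0, 0], [0.0207, -0.0361, 0, 0]]

```text
time: 1.35
ee_pos: [0.4054, -0.0588, 0.2313]
tcp_rot: [180.0, -0.0, 0.4]
wrist_force: [0.1, -1.4, 0.7]
opening: 0.0449
grasp_force: 0.0
```

Call:
play_rows:
  steps:
    - [[0.0207, -0.0361, 0, 0], [0.0207, -0.0361, 0, 0], [0.0207, -0.0361, 0, 0], [0.0207, -0.0361, 0, 0], [0.0207, -0.0361, 0, 0]]

```text
time: 1.77
ee_pos: [0.5081, 0.0613, 0.2328]
tcp_rot: [-177.3, 0.1, 5.4]
wrist_force: [0.1, -1.0, 0.2]
opening: 0.0449
grasp_force: 0.0
```

Run:
```python
from workcell import bot
from h import *
o=bot.get_obs();print(o["time"],o["q"],o["ee_pos"],o["tcp_rot"])
c=bot.camera("wrist");np.savez("w1.npz",**c);print(c["xyz"],c["attitude"],c["vfov"]);cv2.imwrite("pics/w1.png",c["img"])
print(proj(c,[[.522,.226,.169],[.574,.226,.09],[.615,.226,.027]]))
```

```text
1.7667 [  5.36405655  -0.1916014    4.86501231  95.12942441   2.71689477
 179.9432378 ] [0.50814553 0.06128099 0.23280491] [-1.77283035e+02  7.01200769e-02  5.42075499e+00]
[0.59125633 0.06242276 0.3754414 ] [161.34914848   2.718302   -84.53515878] 65.75387508951005
[[ 46.02638807 182.19410909]
 [103.79100754 101.82531086]
 [135.55784519  58.92945155]]
```

View pics/w1.png

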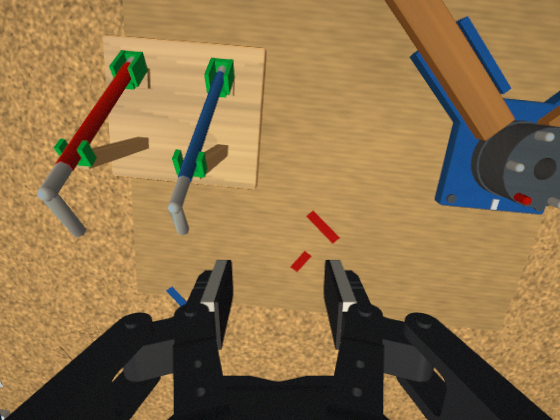

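The wrist view shows the red key elbow at about (45,192), the fork near (75,152) and the cup at (128,68), which agrees with the estimate. Joint 6 has reached its limit, so I'll turn half round the other way; that gives the same grasp.

Call:
play_rows:
  steps:
    - [[0, 0, 0, -0.125], [0, 0, 0, -0.125], [0, 0, 0, -0.125], [0, 0, 0, -0.125], [0, 0, 0, -0.125]]

```text
time: 2.23
ee_pos: [0.5073, 0.0598, 0.2329]
tcp_rot: [-177.8, -1.5, 41.4]
wrist_force: [0.3, -0.2, -0.6]
opening: 0.0449
grasp_force: 0.0
```

Call:
play_rows:
  steps:
    - [[0, 0, 0, -0.125], [0, 0, 0, -0.125], [0, 0, 0, -0.125], [0, 0, 0, -0.125], [0, 0, 0, -0.125]]

```text
time: 2.65
ee_pos: [0.5073, 0.0597, 0.2329]
tcp_rot: [-179.1, -2.5, 77.2]
wrist_force: [0.4, -1.0, -0.5]
opening: 0.0449
grasp_force: 0.0
```

Call:
play_rows:
  steps:
    - [[0, 0, 0, -0.125], [0, 0, 0, -0.125], [0, 0, 0, -0.125], [0, 0, 0, -0.125], [0, 0, 0, -0.125]]

```text
time: 3.07
ee_pos: [0.5073, 0.0597, 0.2329]
tcp_rot: [179.2, -2.6, 113.1]
wrist_force: [0.2, 0.1, 0.3]
opening: 0.0445
grasp_force: 0.0
```

Call:
play_rows:
  steps:
    - [[0, 0, 0, -0.125], [0, 0, 0, -0.125], [0, 0, 0, -0.125], [0, 0, 0, -0.125], [0, 0, 0, -0.125]]

```text
time: 3.48
ee_pos: [0.5073, 0.0597, 0.2329]
tcp_rot: [177.9, -1.7, 148.9]
wrist_force: [0.7, -0.1, 0.2]
opening: 0.0449
grasp_force: 0.0
```

Call:
play_rows:
  steps:
    - [[0, 0, 0, -0.125], [0, 0, 0, -0.125], [0, 0, 0, -0.125], [0, 0, 0, -0.125], [0, 0, 0, -0.05]]

```text
time: 3.9
ee_pos: [0.5073, 0.0597, 0.2329]
tcp_rot: [177.3, -0.3, -179.6]
wrist_force: [-0.0, -0.1, 0.2]
opening: 0.0451
grasp_force: 0.0
```

```bash
cat >> h.py <<'E'
def d(o,tgt):
    M=R.from_euler("xyz",o["tcp_rot"],degrees=True).as_matrix();v=M.T@(np.array(tgt)-o["ee_pos"])
    print("tool delta",v.round(4),"|",np.linalg.norm(v).round(4),"rows",np.linalg.norm(v)/.0417)
E
python3 - <<'E'
from workcell import bot
from h import *
d(bot.get_obs(),[.574,.226,.19])
E
```

```text
tool delta [-0.0682  0.1636  0.0503] | 0.1842 rows 4.417908193108303
```

Call:
play_rows:
  steps:
    - [[-0.0136, 0.0327, 0.0101, 0], [-0.0136, 0.0327, 0.0101, 0], [-0.0136, 0.0327, 0.0101, 0], [-0.0136, 0.0327, 0.0101, 0], [-0.0136, 0.0327, 0.0101, 0]]

```text
time: 4.32
ee_pos: [0.5754, 0.227, 0.1894]
tcp_rot: [177.3, -0.3, -180.0]
wrist_force: [0.2, -1.5, 0.4]
opening: 0.045
grasp_force: 0.0
```

Run:
```python
from workcell import bot
from h import *
o=bot.get_obs();print(o["time"],o["q"],o["ee_pos"],o["tcp_rot"])
c=bot.camera("wrist");np.savez("w2.npz",**c);print(c["xyz"],c["attitude"])
S=bot.camera("scene");np.savez("s2.npz",**S)
a=c["img"];b=cv2.resize(S["img"][150:330,300:480],(420,420),interpolation=2)
cv2.imwrite("pics/w2.png",cv2.resize(np.hstack([a,b]),None,fx=.8,fy=.8,interpolation=3))
print(proj(c,[[.522,.226,.169],[.574,.226,.09],[.615,.226,.027]]))
pl=[]
e,n=line(c,(0,0,560,420),redmask(c["img"]));print(e,n)
for q in(c,dict(np.load("scene0.npz"))):
    if q is c: e,_=line(c,(0,0,560,420),redmask(c["img"]))
    else: e,_=line(q,(370,190,430,310),redmask(q["img"]))
    oo,dd=rays(q,e);nn=np.cross(dd[0],dd[1]);nn/=np.linalg.norm(nn);pl.append((nn,nn@oo))
for z in(.169,.09,.027):print(np.linalg.solve(np.array([pl[0][0],pl[1][0],[0,0,1]]),[pl[0][1],pl[1][1],z]))
```

```text
4.3167 [20.33705342 13.19635889 14.65859864 90.81812372  2.59511473 20.33825495] [0.57540145 0.22703263 0.18935304] [ 177.34280424   -0.29765146 -179.9797085 ]
[0.49371361 0.22045898 0.33253248] [161.48109247  -2.6698119   90.05698421]
[[273.80762305 158.58143734]
 [270.55314984 207.1744928 ]
 [269.25404697 226.12642632]]
[[270.13205 228.00789]
 [273.6291  169.49966]] 774
[0.47816367 0.22896886 0.169     ]
[0.52765078 0.22953231 0.09      ]
[0.56711518 0.22998164 0.027     ]
```

View pics/w2.png

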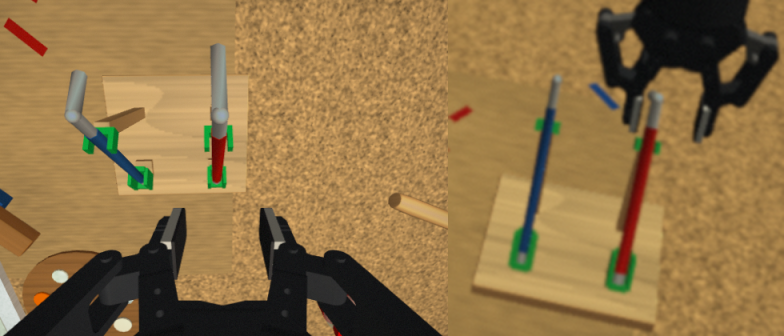

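Wrist view (scaled by 0.8): the red elbow is at (218,117), the fork at (218,138) and the cup at (217,178). The fingers straddle the key's line.

Run:
```python
from workcell import bot
from h import *
c=dict(np.load("w2.npz"));S=dict(np.load("s2.npz"));T=dict(np.load("top0.npz"))
print(onz(c,[[273.5,146]],.169),onz(S,[[410.9,202]],.169),onz(T,[[151,194]],.169))
e=onz(c,[[273.5,146]],.169)[0]
for s in(.05,.095,.14,.17):
    p=e+np.array([np.cos(.96),0,-np.sin(.96)])*s;print(s,p.round(3),proj(c,p).round(0),proj(S,p).round(0),proj(T,p).round(0))
d(bot.get_obs(),[.569,.227,.10])
```

```text
[[0.5156859  0.22586502 0.169     ]] [[0.51137375 0.22481418 0.169     ]] [[0.5256585 0.2212923 0.169    ]]
0.05 [0.544 0.226 0.128] [[272. 182.]] [[405. 233.]] [[156. 186.]]
0.095 [0.57  0.226 0.091] [[270. 203.]] [[400. 260.]] [[163. 176.]]
0.14 [0.596 0.226 0.054] [[270. 218.]] [[394. 285.]] [[169. 166.]]
0.17 [0.613 0.226 0.03 ] [[269. 225.]] [[390. 302.]] [[172. 160.]]
tool delta [ 0.0055 -0.0061  0.0862] | 0.0866 rows 2.0765529159973184
```

Call:
play_rows:
  steps:
    - [[0.0025, -0.003, 0.04, 0], [0.0025, -0.003, 0.04, 0], [0, 0, 0.02, 0], [0, 0, 0.005, 0], [0, 0, 0, 0]]

```text
time: 4.83
ee_pos: [0.5687, 0.2237, 0.0836]
tcp_rot: [177.4, -0.4, -180.0]
wrist_force: [0.1, -0.2, 0.6]
opening: 0.0452
grasp_force: 0.0
```

Run:
```python
from workcell import bot
from h import *
d(bot.get_obs(),[.570,.226,.084])
```

```text
tool delta [-0.0013  0.0023 -0.0003] | 0.0027 rows 0.0641349475800687
```

Call:
play_rows:
  steps:
    - [[-0.001, 0.002, 0, 0], [0, 0, 0, 0], [0, 0, 0, 0], [0, 0, 0, 0], [0, 0, 0, 0]]
  gripper: 0.0
  squeeze: 30

```text
time: 5.25
ee_pos: [0.5718, 0.2265, 0.0874]
tcp_rot: [177.3, -0.1, -180.0]
wrist_force: [0.3, -0.7, 6.0]
opening: 0.0092
grasp_force: 29.3
```

Call:
play_rows:
  steps:
    - [[0, 0, 0, 0], [0, 0, -0.005, 0], [0, 0, -0.01, 0], [0, 0, -0.01, 0], [0, 0, 0, 0]]

```text
time: 5.67
ee_pos: [0.5718, 0.2255, 0.1132]
tcp_rot: [177.3, -0.1, -180.0]
wrist_force: [0.2, 0.3, 0.2]
opening: 0.0092
grasp_force: 30.5
```

Run:
```python
from workcell import bot
from h import *
o=bot.get_obs();print(o["time"],o["ee_pos"],o["tcp_rot"])
S=bot.camera("scene");c=bot.camera("wrist")
a=cv2.resize(c["img"],None,fx=.75,fy=.75,interpolation=3);b=cv2.resize(S["img"][150:330,320:480],(280,315),interpolation=2)
cv2.imwrite("pics/g.png",np.hstack([a,b]))
```

```text
5.6667 [0.5717528  0.2255385  0.11322313] [ 1.77262390e+02 -8.44755513e-02 -1.79959437e+02]
```

View pics/g.png

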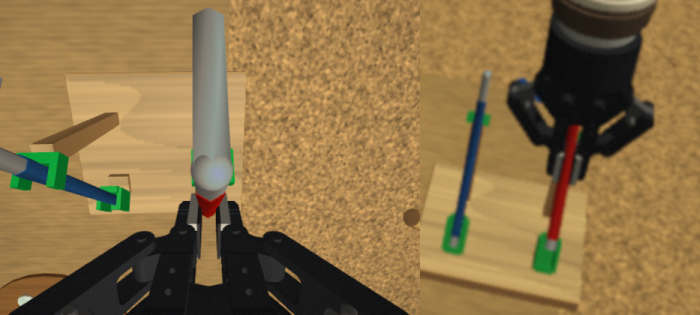

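The key is held at the same slant, clear of the cup, and the blue key is untouched. I'll lift it, move it back, and press its tip end on the fork to pivot it level.

Call:
play_rows:
  steps:
    - [[0, 0.001, -0.035, 0], [0, 0.002, -0.035, 0], [0, 0.002, -0.035, 0], [0.03, 0, 0, 0], [0.034, 0, 0, 0]]

```text
time: 6.18
ee_pos: [0.5091, 0.2258, 0.2172]
tcp_rot: [177.3, -0.1, 180.0]
wrist_force: [-0.8, 1.3, -1.0]
opening: 0.009
grasp_force: 30.5
```

Run:
```python
from workcell import bot
from h import *
o=bot.get_obs();print(o["time"],o["ee_pos"],o["tcp_rot"])
S=bot.camera("scene");c=bot.camera("wrist")
for n,q,b in(("s",S,(340,100,480,330)),("w",c,(0,0,560,420))):
    try:
        e,k=line(q,b,redmask(q["img"]));print(n,e.round(),k);print(onz(q,e,.2).round(3))
    except Exception as x:print(x)
for t in([.507,.226,.180],[.483,.226,.132]):d(o,t)
```

```text
6.1833 [0.50911615 0.22576046 0.21720777] [ 1.77251861e+02 -6.83150088e-02  1.79974104e+02]
s [[411. 215.]
 [425. 142.]] 447
[[0.581 0.222 0.2  ]
 [0.366 0.237 0.2  ]]
w [[265. 276.]
 [303. 267.]] 643
[[0.513 0.219 0.2  ]
 [0.508 0.24  0.2  ]]
tool delta [ 0.0021 -0.0015  0.0372] | 0.0373 rows 0.8937329478595192
tool delta [ 0.026  -0.0039  0.0852] | 0.0891 rows 2.1371836973835956
```

Call:
play_rows:
  steps:
    - [[0.002, -0.0015, 0.034, 0], [0.0105, -0.0005, 0.01, 0], [0.008, -0.0005, 0.012, 0], [0.004, -0.0005, 0.0135, 0], [0, 0, 0, 0]]

```text
time: 6.7
ee_pos: [0.4814, 0.2253, 0.1441]
tcp_rot: [177.4, -0.4, -179.9]
wrist_force: [0.7, 0.2, -0.1]
opening: 0.0088
grasp_force: 31.7
```

Run:
```python
from workcell import bot
from h import *
o=bot.get_obs();print(o["time"],o["ee_pos"],o["tcp_rot"],o["wrist_force"])
S=bot.camera("scene");c=bot.camera("wrist");T=bot.camera("top")
a=cv2.resize(c["img"],None,fx=.7,fy=.7,interpolation=3);f=lambda q,x,y:cv2.resize(q["img"][y:y+168,x:x+112],(196,294),interpolation=2)
cv2.imwrite("pics/f.png",np.hstack([a,f(S,350,120),f(T,110,130)]))
```

```text
6.7 [0.48142438 0.2252923  0.1440764 ] [ 177.38070609   -0.38004121 -179.93884266] [ 0.67600887  0.16883638 -0.14021913]
```

View pics/f.png

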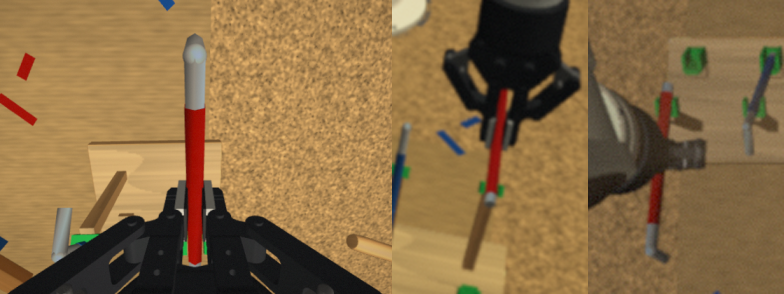

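The tip sits in the fork and the key has pivoted a good way. The wrist view shows the elbow at (195,48)/0.7, and the top crop shows the short arm still slanting a little. I'll compute the remaining angle.

```bash
cat >> h.py <<'E'
def angle(o,c,px,s=.095,dd=.006,az=0):
    # tilt a (deg, elbow up +) such that elbow projects at px row; key az given
    M=R.from_euler("xyz",o["tcp_rot"],degrees=True).as_matrix();g=o["ee_pos"]-M[:,2]*dd
    A=np.radians(np.arange(-40,70,.5));u=np.array([np.cos(az),np.sin(az)])
    E=g+np.c_[-s*np.cos(A)*u[0],-s*np.cos(A)*u[1],s*np.sin(A)]
    q=proj(c,E);k=np.argmin(np.linalg.norm(q-px,axis=1));return np.degrees(A[k]),q[k],E[k]
E
python3 - <<'E'
from workcell import bot
from h import *
o=bot.get_obs();c=bot.camera("wrist");T=bot.camera("top")
for s in(.09,.095,.10):print(angle(o,c,[279,66],s),angle(o,T,[147.5,260.5],s))
e=angle(o,c,[279,66])[2]
for a in(0,10,20,30,40):
    A=np.radians(a);print(a,proj(T,e+.05*np.array([-np.sin(A),0,-np.cos(A)])),proj(T,e))
print("fork level",d(o,[.478,.226,.128]))
E
```

```text
(np.float64(3.5), array([278.47980618,  77.33667884]), array([0.39281356, 0.22518263, 0.15778206])) (np.float64(34.0), array([139.16987728, 264.70279411]), array([0.40803231, 0.22518263, 0.20261505]))
(np.float64(-2.5), array([277.34906934,  65.43489778]), array([0.38773611, 0.22518263, 0.14814385])) (np.float64(38.5), array([137.24764324, 264.80066744]), array([0.40829792, 0.22518263, 0.21142658]))
(np.float64(-14.500000000000002), array([275.32559395,  65.5226874 ]), array([0.38583093, 0.22518263, 0.12724969])) (np.float64(-36.0), array([159.32471882, 265.27513943]), array([0.40174399, 0.22518263, 0.09350916]))
0 [[158.35802968 273.02360792]] [[149.69144457 275.00713246]]
10 [[158.10244577 277.7860482 ]] [[149.69144457 275.00713246]]
20 [[157.60965363 282.49088552]] [[149.69144457 275.00713246]]
30 [[156.88925193 287.02023705]] [[149.69144457 275.00713246]]
40 [[155.95537947 291.2566125 ]] [[149.69144457 275.00713246]]
tool delta [ 0.0045 -0.0003  0.0183] | 0.0189 rows 0.4526441710694723
fork level None
```

```bash
cat >> h.py <<'E'
def graymask(im):
    h=cv2.cvtColor(im,cv2.COLOR_BGR2HSV);return ((h[...,1]<75)&(h[...,2]>50)).astype(np.uint8)
E
python3 - <<'E'
from workcell import bot
from h import *
T=bot.camera("top");c=bot.camera("wrist")
g=T["img"][250:290,138:168];m=graymask(T["img"])[250:290,138:168];r=redmask(T["img"])[250:290,138:168]
for i in range(40):print(250+i,"".join("#" if a else "r" if b else "." for a,b in zip(m[i],r[i])))
m=graymask(c["img"])[20:180,240:320]
n,l,s,ce=cv2.connectedComponentsWithStats(m);i=1+np.argmax(s[1:,4]);print(s[i]+[240,20,0,0,0])
E
```

```text
250 .......rrrrrr.................
251 .......rrrrrr.................
252 ......rrrrrr..................
253 .......rrrrr..................
254 ......rrrrrr..................
255 ......rrrrrr..................
256 ......rrrrrr..................
257 ..............................
258 .....######...................
259 .....#######..................
260 .....#######..................
261 .....#######..................
262 .....#######..................
263 .....#######..................
264 .....######...................
265 .....######...................
266 .....######...................
267 .....######...................
268 .....######...................
269 .....######...................
270 ....#######...................
271 ....#######...................
272 ....########..................
273 ....##########................
274 ....###########...............
275 .....############.............
276 ........#########.............
277 ...........######.............
278 .............####.............
279 ...............#..............
280 ..............................
281 ..............................
282 ..............................
283 ..............................
284 ..............................
285 ..............................
286 ..............................
287 ..............................
288 ..............................
289 ..............................
[ 261   48   34  109 2994]
```

Call:
play_rows:
  steps:
    - [[0.001, 0, 0.006, 0], [0.0005, 0, 0.006, 0], [0, 0, 0.001, 0], [0, 0, 0, 0], [0, 0, 0, 0]]

```text
time: 7.47
ee_pos: [0.4807, 0.2262, 0.133]
tcp_rot: [177.3, -0.3, -180.0]
wrist_force: [-1.7, 0.9, 1.1]
opening: 0.009
grasp_force: 32.2
```

Run:
```python
from workcell import bot
from h import *
o=bot.get_obs();T=bot.camera("top")
m=graymask(T["img"])[250:290,138:168]
for i in range(15,30):print(250+i,"".join("#" if a else "." for a in m[i]))
M=R.from_euler("xyz",o["tcp_rot"],degrees=True).as_matrix();g=o["ee_pos"]-M[:,2]*.006
for a in(-10,-5,0,5,10):
    A=np.radians(a);e=g+.095*np.array([-np.cos(A),0,np.sin(A)]);t=e+.05*np.array([-np.sin(A),0,-np.cos(A)]);print(a,proj(T,[e,t]).round(1).tolist())
```

```text
265 ..........######..............
266 ..........######..............
267 ..........######..............
268 ..........######..............
269 ..........######..............
270 ..........############........
271 ..........############........
272 ..........########.###........
273 ..........###########.........
274 ..........##########..........
275 ..........#######.............
276 ...........###................
277 ..............................
278 ..............................
279 ..............................
-10 [[153.9, 274.2], [162.0, 267.8]]
-5 [[152.4, 275.2], [160.8, 270.9]]
0 [[150.9, 275.7], [159.4, 273.7]]
5 [[149.4, 275.9], [158.0, 276.2]]
10 [[147.9, 275.6], [156.5, 278.4]]
```

The key now lies level with its short arm down. I'll lift it and carry it over to the screw.

Call:
play_rows:
  steps:
    - [[0, 0, -0.03, 0], [0, 0.002, -0.03, 0], [0, 0.002, -0.03, 0], [0, 0.001, -0.02, 0], [0, 0, 0, 0]]

```text
time: 7.93
ee_pos: [0.4825, 0.2263, 0.2475]
tcp_rot: [177.2, 0.0, -180.0]
wrist_force: [1.0, 0.6, -0.8]
opening: 0.009
grasp_force: 31.9
```

Run:
```python
from workcell import bot
from h import *
o=bot.get_obs();T=dict(np.load("top0.npz"));S=dict(np.load("scene0.npz"))
px=np.array([[362,289],[431,291],[465,352],[431,411],[360,411],[326,348]])/4+[275,100]-.375
p=onz(T,px,.092);print(p.round(4),p.mean(0));q=p-p.mean(0);print(np.degrees(np.arctan2(q[:,1],q[:,0])),np.linalg.norm(q[:,:2],axis=1))
s=p.mean(0)
print(o["ee_pos"],o["tcp_rot"])
d(o,[s[0]+.093,s[1],.235])
```

```text
[[ 0.5816 -0.1563  0.092 ]
 [ 0.5811 -0.1891  0.092 ]
 [ 0.5524 -0.2048  0.092 ]
 [ 0.5244 -0.1883  0.092 ]
 [ 0.524  -0.1548  0.092 ]
 [ 0.5533 -0.139   0.092 ]] [ 0.5528004  -0.17204485  0.092     ]
[  28.70567425  -30.99835529  -90.67739228 -150.28236341  149.12349426
   89.05767857] [0.03277966 0.03305504 0.03274818 0.03270753 0.03359641 0.03300239]
[0.48251263 0.22631449 0.24749389] [ 1.77214719e+02  3.05722851e-02 -1.79971662e+02]
tool delta [-0.1631 -0.3986 -0.0068] | 0.4307 rows 10.328722625959976
```

Call:
play_rows:
  steps:
    - [[-0.0148, -0.0362, 0, 0], [-0.0148, -0.0362, 0, 0], [-0.0148, -0.0362, 0, 0], [-0.0148, -0.0362, 0, 0], [-0.0148, -0.0362, 0, 0]]

```text
time: 8.35
ee_pos: [0.5556, 0.0434, 0.2331]
tcp_rot: [177.3, -0.3, -179.9]
wrist_force: [1.5, 1.5, -1.2]
opening: 0.0092
grasp_force: 31.9
```

Call:
play_rows:
  steps:
    - [[-0.0148, -0.0362, 0, 0], [-0.0148, -0.0362, 0, 0], [-0.0148, -0.0362, 0, 0], [-0.0148, -0.0362, 0, 0], [-0.0148, -0.0362, 0, 0]]

```text
time: 8.77
ee_pos: [0.6297, -0.1376, 0.224]
tcp_rot: [177.3, -0.4, -180.0]
wrist_force: [0.9, 0.8, -1.5]
opening: 0.009
grasp_force: 31.9
```

Call:
play_rows:
  steps:
    - [[-0.0148, -0.0362, 0, 0], [0, 0, 0.035, 0], [0, 0, 0.03, 0], [0, 0, 0, 0], [0, 0, 0, 0]]

```text
time: 9.18
ee_pos: [0.6426, -0.1684, 0.1563]
tcp_rot: [177.3, -0.6, -180.0]
wrist_force: [0.2, -0.1, 0.5]
opening: 0.0093
grasp_force: 31.9
```

Run:
```python
from workcell import bot
from h import *
o=bot.get_obs();print(o["time"],o["ee_pos"],o["tcp_rot"],o["q"])
d(o,[.646,-.172,.17])
S=bot.camera("scene");c=bot.camera("wrist");T=bot.camera("top")
np.savez("w3.npz",**c);np.savez("t3.npz",**T);np.savez("s3.npz",**S)
a=cv2.resize(c["img"],None,fx=.75,fy=.75,interpolation=3);b=cv2.resize(T["img"][120:240,320:430],(289,315),interpolation=2)
cv2.imwrite("pics/i.png",np.hstack([a,b]))
print(proj(c,[[.553,-.172,.076],[.553,-.172,.092]]),proj(T,[[.553,-.172,.076]]))
```

```text
9.1833 [ 0.64259748 -0.16836804  0.15634417] [ 177.25096552   -0.58375238 -179.96928504] [-15.74869995  21.66523217  21.52619387  91.17067746   2.48664788
 -15.79383462]
tool delta [-0.0033 -0.003  -0.0138] | 0.0145 rows 0.34854780467342505
[[266.40257927  85.67430091]
 [266.74875682  84.56094759]] [[371.72313566 188.2310562 ]]
```

View pics/i.png

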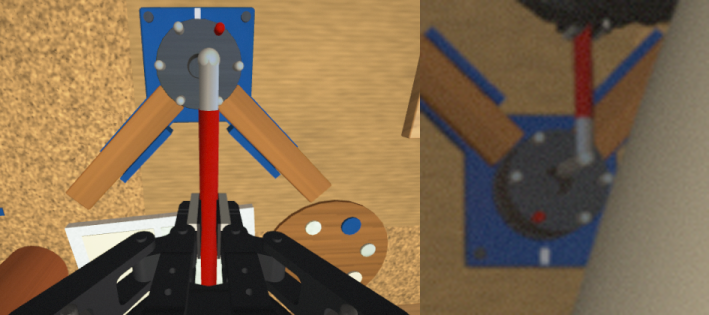

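Wrist view (scaled by 0.75): the elbow is at (209,58) and the hole at (196,65), with the key between the gap pins. I'll measure the offset of elbow and short-arm tip.

Run:
```python
from h import *
c=dict(np.load("w3.npz"));T=dict(np.load("t3.npz"))
v=cv2.cvtColor(c["img"],cv2.COLOR_BGR2HSV)
m=((v[...,1]<70)&(v[...,2]>115)).astype(np.uint8)
for y in range(60,150,4):
    print(y,"".join("#" if k else "." for k in m[y,200:330:2]))
print(onz(c,[[279,76]],.162))
v=T["img"].max(2)
for y in range(170,196):print(y," ".join("%3d"%k for k in v[y,362:392]))
```

```text
60 .................................................................
64 ......................................####.......................
68 ...................................##########....................
72 ..................................############...................
76 .................................##############..................
80 .....##..........................##############..................
84 ...######.........................#############..........#####...
88 ...#######.........................###########...........######..
92 .....####...........................##########............####...
96 ...................................###########...................
100 ...................................###########...................
104 ...................................###########...................
108 ...................................###########...................
112 ...................................###########...................
116 ...................................###########...................
120 ...................................###########..........
[... 3063 characters left out ...]
  52  44  39  51  44  50  60  55  60  58  57  52  62  58  53  58  63  69  67  66
191  57  60  59  57  56  55  55  56  58  56  58  48  48  46  50  49  59  57  52  60  52  59  56  59  58  55  59  57  55  64
192  53  55  53  55  57  59  51  54  54  57  56  45  45  48  53  56  58  58  53  55  54  53  58  60  52  57  58  61  59  72
193  57  59  56  54  58  53  50  52  53  56  48  50  49  49  62  58  58  56  55  60  59  53  55  54  55  59  52  62  60  65
194  56  50  56  57  56  58  53  56  56  52  56  53  54  59  58  56  60  58  61  58  57  59  58  61  55  58  57  58  63  69
195  57  58  57  56  52  63  53  56  56  55  57  58  60  55  58  55  56  55  58  54  59  53  60  56  56  51  55  56  59  74
```

Run:
```python
from h import *
c=dict(np.load("w3.npz"));T=dict(np.load("t3.npz"))
print("tip top",onz(T,[[374,184.5]],.112),"elbow top",onz(T,[[382.3,179.3]],.162))
pins=np.array([[213,86],[319,86.5],[245.5,133.5],[237.3,36],[293.3,37.3]])
p=onz(c,pins,.092);print(p.round(4))
print("pair mid y axis",(p[0]+p[1])/2)
```

```text
tip top [[ 0.55482291 -0.16823665  0.112     ]] elbow top [[ 0.55642085 -0.17118995  0.162     ]]
[[ 0.5539 -0.2045  0.092 ]
 [ 0.554  -0.14    0.092 ]
 [ 0.5822 -0.1857  0.092 ]
 [ 0.5264 -0.1889  0.092 ]
 [ 0.5268 -0.1562  0.092 ]]
pair mid y axis [ 0.55391798 -0.172239    0.092     ]
```

Socket is at (0.5535, -0.172) and the short-arm tip about 3.5 mm to its left. Shifting, then lowering in steps.

Call:
play_rows:
  steps:
    - [[0.001, -0.0035, 0, 0], [0, -0.0007, 0.014, 0], [0, -0.0007, 0.014, 0], [0, -0.0006, 0.014, 0], [0, 0, 0, 0]]

```text
time: 9.75
ee_pos: [0.6423, -0.172, 0.1153]
tcp_rot: [177.3, -0.4, -179.9]
wrist_force: [-0.8, 0.3, -1.2]
opening: 0.0088
grasp_force: 31.8
```

Run:
```python
from workcell import bot
from h import *
o=bot.get_obs();print(o["ee_pos"],o["wrist_force"],o["tcp_rot"])
c=bot.camera("wrist");v=cv2.cvtColor(c["img"],cv2.COLOR_BGR2HSV)
m=((v[...,1]<70)&(v[...,2]>115)).astype(np.uint8)
for y in range(76,170,4):print(y,"".join("#" if k else "." for k in m[y,200:350:2]))
print(proj(c,[[.5535,-.172,.12]]), onz(c,[[279,98]],.12))
```

```text
[ 0.64225057 -0.17201749  0.11534909] [-0.81124383  0.28002835 -1.23505981] [ 177.30913152   -0.3714755  -179.94629908]
76 .................................##############............................
80 #######..........................##############......................####..
84 #########.........................#############....................#######.
88 #########..........................###########.....................#######.
92 .#######...........................###########......................######.
96 ...................................###########.............................
100 ...................................###########.............................
104 ...................................###########.............................
108 ...................................###########.............................
112 ...................................###########.............................
116 ...................................###########.............................
120 ...................................###########.............................
124 ......................
[... 303 characters left out ...]
.............#######..........###########.....#####...................
144 ..................#######.........############....#######..................
148 ..................#######.........................######...................
152 ....................##..............................##.....................
156 ...........................................................................
160 ...........................................................................
164 ...........................................................................
168 ...........................................................................
[[278.41836636  81.32038356]] [[ 0.55985848 -0.17175164  0.12      ]]
```

Call:
play_rows:
  steps:
    - [[-0.001, -0.0003, 0.007, 0], [0, -0.0003, 0.007, 0], [0, -0.0003, 0.007, 0], [0, -0.0003, 0.005, 0], [0, 0, 0, 0]]

```text
time: 10.22
ee_pos: [0.6432, -0.172, 0.0892]
tcp_rot: [177.3, -0.4, -180.0]
wrist_force: [0.3, 0.2, -1.8]
opening: 0.0093
grasp_force: 31.9
```

Call:
play_rows:
  steps:
    - [[0, -0.0002, 0.004, 0], [0, -0.0002, 0.004, 0], [0, -0.0002, 0.003, 0], [0, 0, 0, 0], [0, 0, 0, 0]]

```text
time: 10.63
ee_pos: [0.6436, -0.1722, 0.0795]
tcp_rot: [177.3, -0.3, -180.0]
wrist_force: [-0.3, 0.1, -0.4]
opening: 0.0092
grasp_force: 31.9
```

Inserting smoothly. I'll go down until light contact.

Call:
play_rows:
  steps:
    - [[0, 0, 0.002, 0], [0, 0, 0.002, 0], [0, 0, 0.001, 0], [0, 0, 0, 0], [0, 0, 0, 0]]

```text
time: 11.05
ee_pos: [0.6436, -0.172, 0.0746]
tcp_rot: [177.3, -0.3, -180.0]
wrist_force: [0.9, -0.6, -1.5]
opening: 0.0092
grasp_force: 31.9
```

Run:
```python
from workcell import bot
from h import *
o=bot.get_obs();print(o["ee_pos"],o["wrist_force"],o["torque"])
S=bot.camera("scene");c=bot.camera("wrist")
a=cv2.resize(c["img"],None,fx=.75,fy=.75,interpolation=3);b=cv2.resize(S["img"][150:260,110:240],(372,315),interpolation=2)
cv2.imwrite("pics/j.png",np.hstack([a,b]))
```

```text
[ 0.64359771 -0.17200153  0.07459614] [ 0.90307555 -0.60551034 -1.46441154] [-0.04145418 -0.06114725  0.04103383]
```

View pics/j.png

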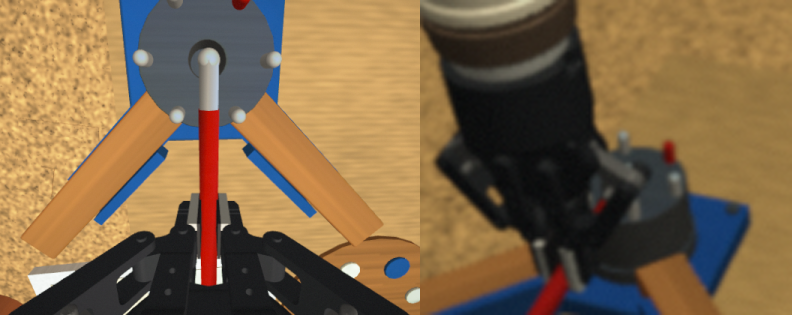

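The wrist view shows the elbow at (208,60), centred over the hole, and the arm lying between the pins at (177,116) and (239,116). No contact yet.

Call:
play_rows:
  steps:
    - [[0, 0, 0.001, 0], [0, 0, 0.001, 0], [0, 0, 0.001, 0], [0, 0, 0, 0], [0, 0, 0, 0]]

```text
time: 11.57
ee_pos: [0.6436, -0.1719, 0.0716]
tcp_rot: [177.3, -0.3, -180.0]
wrist_force: [-0.6, -0.1, -1.2]
opening: 0.009
grasp_force: 31.9
```

Call:
play_rows:
  steps:
    - [[0, 0, 0.001, 0], [0, 0, 0.001, 0], [0, 0, 0.001, 0], [0, 0, 0, 0], [0, 0, 0, 0]]

```text
time: 11.98
ee_pos: [0.6439, -0.1718, 0.0692]
tcp_rot: [177.3, -0.2, -180.0]
wrist_force: [-0.2, -0.5, 4.6]
opening: 0.0088
grasp_force: 32.7
```

Contact at the bottom: fully seated. Swinging clockwise about the socket.

Call:
play_rows:
  steps:
    - [[0.0003, -0.0072, -0.0008, 0.08], [0.0003, -0.0072, -0.0003, 0.08], [0.0003, -0.0072, -0.0003, 0.08], [0.0003, -0.0072, -0.0003, 0.08], [0, 0, 0, 0]]

```text
time: 12.4
ee_pos: [0.6395, -0.2002, 0.0692]
tcp_rot: [177.4, -1.1, 161.5]
wrist_force: [2.3, 5.4, 3.7]
opening: 0.0092
grasp_force: 32.7
```

Call:
play_rows:
  steps:
    - [[0.0003, -0.0072, -0.0003, 0.08], [0.0003, -0.0072, -0.0003, 0.08], [0.0003, -0.0072, -0.0003, 0.08], [0.0003, -0.0072, -0.0003, 0.08], [0, 0, 0, 0]]

```text
time: 12.82
ee_pos: [0.627, -0.2252, 0.0691]
tcp_rot: [177.9, -1.7, 143.2]
wrist_force: [9.3, 5.2, -0.6]
opening: 0.0089
grasp_force: 34.4
```

Run:
```python
from workcell import bot
from h import *
o=bot.get_obs();p=o["ee_pos"]-[.5535,-.172,.076];print(o["q"],o["wrist_force"],o["torque"],"r",np.hypot(*p[:2]),"az",np.degrees(np.arctan2(p[1],p[0])))
```

```text
[-20.84262641  21.89991982  12.2116813   81.38960641   2.53914148
  15.94835802] [ 9.29372787  5.18980708 -0.55585615] [ 0.71327023 -1.75021741 -0.4962761 ] r 0.09073361177951511 az -35.896532840625746
```

Call:
play_rows:
  steps:
    - [[0.0003, -0.0072, -0.0003, 0.08], [0.0003, -0.0072, -0.0002, 0.08], [0.0003, -0.0072, -0.0002, 0.08], [0.0003, -0.0072, -0.0002, 0.08], [0, 0, 0, 0]]

```text
time: 13.23
ee_pos: [0.6065, -0.2457, 0.0692]
tcp_rot: [178.5, -2.2, 124.9]
wrist_force: [11.5, 2.6, -1.7]
opening: 0.0092
grasp_force: 34.2
```

Call:
play_rows:
  steps:
    - [[0.0001, -0.0036, -0.0001, 0.04], [0.0001, -0.0036, -0.0001, 0.04], [0, 0, 0, 0], [0.0001, -0.0036, -0.0001, 0.04], [0, 0, 0, 0]]

```text
time: 13.65
ee_pos: [0.5978, -0.2513, 0.0692]
tcp_rot: [178.8, -2.4, 118.2]
wrist_force: [12.7, 0.2, -2.6]
opening: 0.0089
grasp_force: 33.9
```

Run:
```python
from workcell import bot
from h import *
o=bot.get_obs();p=o["ee_pos"]-[.5535,-.172,.076];print(o["q"],o["wrist_force"],o["torque"],"r",np.hypot(*p[:2]),"az",np.degrees(np.arctan2(p[1],p[0])))
T=bot.camera("top");c=bot.camera("wrist");np.savez("t4.npz",**T)
r=redmask(T["img"]);r[:150]=0;n,l,s,ce=cv2.connectedComponentsWithStats(r)
for i in range(1,n):
    if s[i,4]>3 and 340<ce[i][0]<410 and 170<ce[i][1]<215:
        w=onz(T,[ce[i]],.092)[0]-[.5528,-.172,.092];print(ce[i],s[i,4],w,np.degrees(np.arctan2(w[1],w[0])))
r=redmask(c["img"]);n,l,s,ce=cv2.connectedComponentsWithStats(r)
for i in range(1,n):
    if s[i,4]>15:
        w=onz(c,[ce[i]],.09)[0]-[.5535,-.172,.092];print("w",ce[i],s[i,4],w,np.degrees(np.arctan2(w[1],w[0])))
```

```text
[-23.85345976  19.45224909   9.07236805  80.7346917    2.40142207
  37.99413094] [12.70639185  0.20758091 -2.62363548] [-0.3128944  -2.33434164 -0.54952649] r 0.09082482466853332 az -60.79435429982581
[403.21105528 170.1758794 ] 199 [ 3.32402391e-02 -5.70958142e-02 -2.77555756e-17] -59.792743229529286
[356.92857143 192.71428571] 14 [-1.09022779e-02  3.15237540e-02 -2.77555756e-17] 109.0775994644522
w [279.27612903 257.74764977] 5425 [ 0.03636131 -0.0630906  -0.002     ] -60.043654069743866
```

The red pin has turned about 40° so far, and the stop is not reached. Continuing in small steps.

Call:
play_rows:
  steps:
    - [[0.0001, -0.0036, 0, 0.04], [0.0001, -0.0036, 0, 0.04], [0.0001, -0.0036, 0, 0.04], [0, 0, 0, 0], [0, 0, 0, 0]]

```text
time: 14.17
ee_pos: [0.5881, -0.256, 0.0692]
tcp_rot: [179.1, -2.4, 111.4]
wrist_force: [11.6, -1.3, -3.6]
opening: 0.0092
grasp_force: 33.8
```

Call:
play_rows:
  steps:
    - [[0.0001, -0.0036, 0, 0.04], [0, 0, 0, 0], [0.0001, -0.0036, 0, 0.04], [0, 0, 0, 0], [0, 0, 0, 0]]

```text
time: 14.58
ee_pos: [0.5813, -0.2585, 0.0692]
tcp_rot: [179.3, -2.5, 106.8]
wrist_force: [12.1, -3.0, -4.5]
opening: 0.0089
grasp_force: 33.9
```

Call:
play_rows:
  steps:
    - [[0.0001, -0.0027, 0, 0.03], [0, 0, 0, 0], [0.0001, -0.0027, 0, 0.03], [0, 0, 0, 0], [0, 0, 0, 0]]

```text
time: 15.0
ee_pos: [0.5762, -0.2599, 0.0692]
tcp_rot: [179.4, -2.5, 103.3]
wrist_force: [13.1, -3.4, -4.7]
opening: 0.0088
grasp_force: 33.9
```

```bash
cat > pin.py <<'E'
from workcell import bot
from h import *
o=bot.get_obs();p=o["ee_pos"]-[.5535,-.172,.076];print(o["time"],o["wrist_force"],o["torque"],"r",np.hypot(*p[:2]),"az",np.degrees(np.arctan2(p[1],p[0])),o["q"][5])
T=bot.camera("top")
r=redmask(T["img"]);r[:150]=0;n,l,s,ce=cv2.connectedComponentsWithStats(r)
for i in range(1,n):
    if s[i,4]>3 and 340<ce[i][0]<410 and 160<ce[i][1]<215:
        w=onz(T,[ce[i]],.092)[0]-[.5528,-.172,.092];print(ce[i],s[i,4],w,np.degrees(np.arctan2(w[1],w[0])))
E
python3 pin.py
```

```text
15.0 [13.08116616 -3.42061309 -4.66334285] [-1.02911961 -2.25467611 -0.57111236] r 0.09081620898037976 az -75.55236364706195 51.331022916319604
[405.83783784 178.70810811] 185 [ 1.70143084e-02 -6.17843810e-02 -2.77555756e-17] -74.60340089832228
[356.   188.25] 12 [-2.52372895e-03  3.32102860e-02 -2.77555756e-17] 94.34569073307756
```

Call:
play_rows:
  steps:
    - [[0.0001, -0.0027, 0, 0.03], [0, 0, 0, 0], [0.0001, -0.0027, 0, 0.03], [0, 0, 0, 0], [0, 0, 0, 0]]

```text
time: 15.47
ee_pos: [0.5709, -0.2611, 0.0692]
tcp_rot: [179.6, -2.5, 99.9]
wrist_force: [13.4, -4.8, -3.1]
opening: 0.0088
grasp_force: 33.9
```

Call:
play_rows:
  steps:
    - [[0.0001, -0.0027, 0, 0.03], [0, 0, 0, 0], [0.0001, -0.0027, 0, 0.03], [0, 0, 0, 0], [0, 0, 0, 0]]

```text
time: 15.88
ee_pos: [0.5657, -0.262, 0.0692]
tcp_rot: [179.7, -2.5, 96.4]
wrist_force: [13.0, -5.5, -3.8]
opening: 0.0088
grasp_force: 33.8
```

```bash
python3 pin.py
```

```text
15.8833 [13.01378672 -5.48116368 -3.80386012] [-1.37397069 -2.50064657 -0.56857937] r 0.09078064712104196 az -82.30023250848285 57.65767995573599
[406.26589595 182.65895954] 173 [ 9.50022877e-03 -6.24424200e-02 -2.77555756e-17] -81.34914297557553
[355.61538462 186.53846154] 13 [ 6.92829795e-04  3.39104255e-02 -2.77555756e-17] 88.82954281718048
```

Call:
play_rows:
  steps:
    - [[0.0001, -0.0018, 0, 0.02], [0, 0, 0, 0], [0.0001, -0.0018, 0, 0.02], [0, 0, 0, 0], [0, 0, 0, 0]]

```text
time: 16.35
ee_pos: [0.5636, -0.2621, 0.0692]
tcp_rot: [179.6, -2.5, 94.2]
wrist_force: [22.1, -6.2, -8.8]
opening: 0.009
grasp_force: 32.5
```

Call:
play_rows:
  steps:
    - [[0.0001, -0.0018, 0, 0.02], [0, 0, 0, 0], [0.0001, -0.0018, 0, 0.02], [0, 0, 0, 0], [0, 0, 0, 0]]

```text
time: 16.77
ee_pos: [0.5618, -0.2622, 0.0692]
tcp_rot: [179.6, -2.5, 92.0]
wrist_force: [30.8, -6.2, -13.3]
opening: 0.0088
grasp_force: 34.3
```

```bash
python3 pin.py
```

```text
16.7667 [ 30.80922066  -6.21357383 -13.33472582] [-1.6325298  -5.94797755 -0.26341369] r 0.09055592590261255 az -84.76618776628908 61.89725319502046
[405.3452381  183.85714286] 168 [ 7.19213873e-03 -6.06227922e-02 -2.77555756e-17] -83.23419418939248
[355.92307692 186.38461538] 13 [ 9.91204278e-04  3.33295766e-02 -2.77555756e-17] 88.29655538825368
```

The force rises and the pin has stopped: this is the stop. I'll ease off, release and rise.

Call:
play_rows:
  steps:
    - [[0, 0.0018, 0, -0.02], [0, 0.0018, 0, -0.02], [0, 0.0018, 0, -0.02], [0, 0, 0, 0], [0, 0, 0, 0]]

```text
time: 17.23
ee_pos: [0.5647, -0.262, 0.0693]
tcp_rot: [179.7, -2.5, 95.3]
wrist_force: [16.0, -7.1, -5.3]
opening: 0.0089
grasp_force: 33.1
```

Call:
play_rows:
  steps:
    - [[0, 0, 0, 0], [0, 0, 0, 0], [0, 0, 0, 0], [0, 0, 0, 0], [0, 0, 0, 0]]
  gripper: 0.04

```text
time: 17.65
ee_pos: [0.5612, -0.2606, 0.0689]
tcp_rot: [-179.9, -2.7, 95.2]
wrist_force: [0.1, -1.4, -0.3]
opening: 0.0397
grasp_force: 0.0
```

Call:
play_rows:
  steps:
    - [[0, 0, -0.02, 0], [0, 0, -0.03, 0], [0, 0, -0.035, 0], [0, 0, -0.035, 0], [0, 0, 0, 0]]

```text
time: 18.07
ee_pos: [0.5636, -0.2673, 0.1967]
tcp_rot: [179.6, -2.4, 95.3]
wrist_force: [1.2, 0.2, 1.3]
opening: 0.0398
grasp_force: 0.0
```

Call:
play_rows:
  steps:
    - [[0.03, 0, -0.02, 0], [0.035, 0, -0.01, 0], [0.035, 0, 0, 0], [0, 0, 0, 0], [0, 0, 0, 0]]

```text
time: 18.48
ee_pos: [0.5531, -0.1668, 0.2243]
tcp_rot: [180.0, -2.7, 95.4]
wrist_force: [-0.6, -0.3, -0.1]
opening: 0.04
grasp_force: 0.0
```

```bash
python3 pin.py
python3 - <<'E'
from workcell import bot
from h import *
S=bot.camera("scene");T=bot.camera("top")
b=cv2.resize(S["img"][140:300,90:270],(450,400),interpolation=2);t=cv2.resize(T["img"][120:240,310:410],(333,400),interpolation=2)
cv2.imwrite("pics/k.png",np.hstack([b,t]))
E
```

```text
18.4833 [-0.56039579 -0.3337008  -0.12237978] [-0.03916657 -0.00586387 -0.03815668] r 0.005187389847354558 az 94.32671394612875 66.59849670380443
[391.         182.82142857] 28 [ 8.72257467e-03 -3.31835705e-02 -2.77555756e-17] -75.27249577315142
[355.84615385 186.46153846] 13 [ 8.44056594e-04  3.34753275e-02 -2.77555756e-17] 88.55563367503267
```

View pics/k.png

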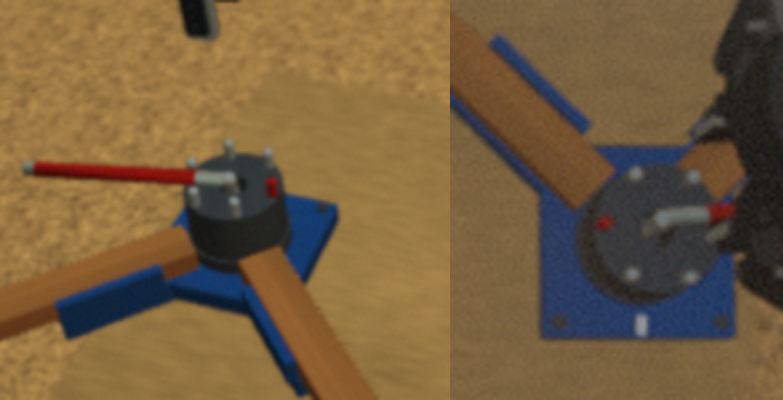

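The scene crop shows the key in the screw, with its long arm level between two pins at about (193,178). Checking the elbow height numerically.

Run:
```python
from workcell import bot
from h import *
S=bot.camera("scene");T=bot.camera("top");c=bot.camera("wrist");np.savez("s5.npz",**S);np.savez("t5.npz",**T)
for z in(.076,.081,.09,.10):print(z,proj(S,[[.5535,-.172,z],[.553,-.205,z],[.553,-.222,z]]).round(1).tolist(),proj(T,[.5535,-.172,z]).round(1).tolist())
es,n=line(S,(80,190,175,240),redmask(S["img"]));print("scene red",es,n)
e=es[np.argsort(es[:,0])]
# long arm lies in vertical plane through socket with azimuth a: intersect rays
o,dd=rays(S,e)
for a in(-75,-80,-85,-88):
    A=np.radians(a);nv=np.array([-np.sin(A),np.cos(A),0]);P=np.array([o+r*(nv@(np.array([.5535,-.172,0])-o))/(nv@r) for r in dd])
    s=np.hypot(P[:,0]-.5535,P[:,1]+.172);k=(P[1,2]-P[0,2])/(s[1]-s[0]);print(a,P.round(3).tolist(),"s",s.round(3),"elbow z",P[1,2]-k*s[1],"slope",np.degrees(np.arctan(k)))
x=S["img"][195:225,165:200].max(2)
for y in range(0,30,1):print(195+y," ".join("%3d"%k for k in x[y,::1]))
```

```text
0.076 [[183.3, 213.6], [167.5, 210.1], [159.4, 208.3]] [[371.7, 188.0]]
0.081 [[183.0, 211.6], [167.1, 208.1], [159.0, 206.3]] [[372.3, 187.6]]
0.09 [[182.5, 208.0], [166.5, 204.4], [158.3, 202.7]] [[373.4, 186.9]]
0.1 [[181.8, 203.9], [165.7, 200.4], [157.5, 198.6]] [[374.6, 186.2]]
scene red [[103.89206 206.90652]
 [167.08582 210.48439]] 331
-75 [[0.592, -0.317, 0.088], [0.561, -0.201, 0.083]] s [0.15 0.03] elbow z 0.08163439342466267 slope 2.573141267407145
-80 [[0.581, -0.327, 0.076], [0.559, -0.202, 0.081]] s [0.158 0.031] elbow z 0.08163439342466258 slope -1.9731391700644396
-85 [[0.568, -0.339, 0.063], [0.556, -0.204, 0.078]] s [0.167 0.032] elbow z 0.08163439342466254 slope -6.4799193516551075
-88 [[0.56, -0.346, 0.054], [0.555, -0.205, 0.076]] s [0.175 0.033] elbow z 0.08163439342466265 slope -9.128346584649305
195 156 159 158 159 162 162 164 170 170 163 158 156 151 149 145 140 144 148 150 152 154 154 153 154 153 155 155 153 152 151 151 153 154 154 153
196 154 158 160 161 161 159 159 163 164 156 152 151 149 146 134 134 138 140 142 148 152 154 155 155 154 153 154 154 152 153 
[... 3351 characters left out ...]
  89  68  61  59  59  58  57  59  57  58  61  63  84 120 138 133 104  69  59  58  60  60  60  62  61  59  60  60  59  57  51
221  52  64  78  89  87  68  60  60  58  57  56  59  58  59  59  61  73 100 116 116  96  69  59  60  60  60  62  62  61  59  60  59  55  49  44
222  42  55  71  81  76  64  61  59  58  57  57  57  57  60  58  61  64  77  92  97  88  68  60  58  62  60  61  62  62  59  57  56  48  44  38
223  32  41  53  62  62  60  60  62  59  57  57  58  60  60  59  58  62  69  82  90  86  70  59  60  60  61  61  62  61  57  53  47  42  38  38
224  34  28  35  47  54  57  59  59  58  59  57  58  60  59  60  61  61  67  79  89  86  71  63  61  61  61  60  58  55  48  43  42  38  36  36
```

```bash
python3 -c "
from workcell import bot
print(bot.job_done())"
```

```text
the job is handed in; nothing more can be done
None
```

I handed the job in: the red key sits in the clamp screw (elbow about 5 mm above the drum top), the screw is turned about 60° clockwise to its stop, the robot is clear of everything, and the blue key was never touched.

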